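# Weigh a valve body on the hook of a spring scale

### The job

Pick up the valve body and hang it by its eye in the bend of the spring scale's hook: lower it slowly until the scale carries its whole weight, no more and no less, before letting go, so that the scale does not bob or jump. Once it hangs free and has come to rest, press the button on the reading unit to take the reading and leave the valve hanging; do not push on the scale or disturb the other parts on the bench.

Things in the scene. Friction and masses are not known exactly. Their poses are not given: they have to be found in the camera images.
- valve_center (a point): Centre of the loose valve body, an aluminium casting of 0.25 to 0.8 kg. It stands on two square end flanges 52 mm wide and high, 8 mm thick, outer faces 88 mm apart. Between them a block 72 mm long, 44 mm wide (grip it across this) and 44 mm high, its top 22 mm above this point; the underside is 26 mm below this point. x: bore, along the length; y: across the width; z: up. An eye stands on top.
- valve_eye (a point): Crown of the valve's lifting eye, where the hook bears: underside of its top bar, 52 mm above valve_center, same axes. The eye is an upright loop of 6 mm steel wire in the y-z plane at mid-length, open along x; opening 27 mm wide, 30 mm high from the block's top; outer width 39 mm, its top 6 mm above this point.
- hook_seat (a point): Where the eye's crown must rest: top of the wire at the lowest place of the hook's bend. The hook is a 6 mm steel wire arm along y; +y leads to the column, x across, z up. Towards the column the wire rises 10 mm within 30 mm, then runs level to the sliding carriage, 124 mm from here. Nothing stands above it. Unloaded it is 253 mm above the bench; it sinks straight down with load.
- hook_tip (a point): Top of the wire at the hook's open tip: 26 mm along -y from hook_seat and 10 mm higher, same axes. The eye goes on over the tip, moving along +y.
- scale (a joint): How far the scale's carriage and hook have sunk, in m: 0 unloaded, at most 0.12. The spring gives 12.5 mm for each newton and is lightly damped: it bobs for some seconds if the load is let go out of balance.
- stand: The scale's fixed stand: base 150 x 130 x 12 mm, with a column 46 x 36 mm, 342 mm high including its cap; origin under the column, at bench height; the hook arm points along its -y axis.
- record (a joint): The reading unit's push button, in m: 0 up, 0.006 fully down; it takes about 4 N to press fully and springs back.
- record_top (a point): Centre of the top of that round grey button, 28 mm across, which is pressed straight down. It stands on the near side of a fixed cream box 120 x 100 x 45 mm.
- flange: Bystander: loose steel ring, 72 mm across, 14 mm high, lying flat; origin at the centre of its underside.
- wrench: Bystander: loose wrench, 150 mm long, lying flat; origin at the middle of its underside, x along its length.
- nipple: Bystander: loose upright brass tube, 34 mm across, 50 mm high; origin at the centre of its underside.
Things that resemble listed ones, but are neither listed nor needed, are in the scene too. Leave any red look-alike of the part that bears valve_center alone.

How it is judged (in metres and radians):
On the way, in this order (a step that is already met when the one before it is completed fails the run):
1. the valve hangs from the hook by its eye, released and at rest (distance between valve_eye and hook_seat below 0.012 m and value of joint scale above 0.018 m and velocity of joint scale between -0.02 and 0.02 m/s and contact force between valve and the fingers below 0.05 N), for 0.5 s.
2. the button is pressed down (value of joint record above 0.004 m), for 0.05 s.
At the end, for the whole second after the job is handed in: The valve hangs at rest (under 0.04 m/s, scale under 20 mm/s) from the hook, its eye's crown within 12 mm of the hook's seat, upright within 0.25 rad, the scale sunk by more than 18 mm, and the button is up again after having been pressed more than 4 mm (distance between valve_eye and hook_seat below 0.012 m and value of joint scale above 0.018 m and velocity of joint scale between -0.02 and 0.02 m/s and angle between valve_center's own z axis and vertical below 0.25 rad and linear speed of valve below 0.04 m/s and value of joint record below 0.002 m); the robot touches nothing.
It fails at once if the scale jumps: its hook moves faster than 0.15 m/s (velocity of joint scale above 0.15 m/s or velocity of joint scale below -0.15 m/s).
It fails at once if the valve is let go out of balance: with the fingers off it, the scale moves faster than 0.06 m/s (contact force between valve and the fingers below 0.05 N and (velocity of joint scale above 0.06 m/s or velocity of joint scale below -0.06 m/s)).
It fails at once if the scale is pushed: the valve bears on the hook with more than 14 N, or the hand or arm with more than 5 N (contact force between valve and scale above 14 N or contact force between any of the arm, the fingers and scale above 5 N).
It fails at once if the button is pressed before the valve hangs in the hook with the scale at rest (value of joint record above 0.003 m and (velocity of joint scale above 0.02 m/s or velocity of joint scale below -0.02 m/s or value of joint scale below 0.018 m or distance between valve_eye and hook_seat above 0.012 m)).
It fails at once if another part on the bench is moved by more than 20 mm (distance of any of flange, wrench, nipple from where it was at the start of the episode above 0.02 m).
It also fails if it takes over 67 s, if anything falls off the work surface, if the arm or the gripper's body presses on something with over 40 N, if the wrist force passes 120 N, or if a joint passes its speed limit or range.

### The arm

A 7-joint arm with a two-finger parallel gripper is mounted at the origin on the work surface. World frame = base frame: x ahead of the robot, y to its left, z up, the work surface at z = 0. Lengths are in mm, angles in rad, forces in N, time in s.
With the tool pointing down it reaches from about 400 to 875 mm from the base axis. Payload 6.5 kg.
Tool frame: the origin (TCP) lies on the front face of the gripper's body, between the roots of the fingers; the fingertips stand 64 mm ahead of it and the grasp point (between the pads) lies 45 mm ahead of it (bot.finger_overhang is the z of the fingertips in the tool frame, in mm); z points along the fingers, y is the line along which they close (so a half turn about z gives the same grasp; the last joint's range is limited). The gripper opens to 88 mm and grips with 3 to 60 N. Pads are 18 mm wide; open, the fingers measure 123 mm over their backs; the gripper's body (75 mm by 187 mm) begins 45 mm behind the grasp point.
Start: joints at [1.16, 0.536, -0.004, 1.538, 0.003, 1.067, -0.071], TCP at [219.703, -611.736, 302.716] pointing down, gripper open.
Joint ranges: [-2.7, 2.7], [-0.37, 2.16], [-1.27, 1.26], [0.24, 2.4], [-1.31, 4.45], [0.19, 1.91], [-2.76, 2.76]. Speed limits (rad/s): [2.39, 2.39, 3.14, 3.14, 3.14, 3.14, 3.14].

### API

Orientations are given as a unit quaternion [w, x, y, z].
In Python, from cell import bot, read_camera, camera_model gives the robot as it stands. The module is installed in compiled form; this text tells all that it offers.
- The arm moves only by the tool move_arm, never from a script. Its argument "increments" is a list of rows, each a list of 7 numbers: the turn, a rotation vector about the tool's x, y, z in degrees, then the shift along the tool's x, y, z in m, then the opening, from 0 (shut) to 1 (fully open). A call has 1 to 12 rows; each row is the pose to reach, as a shift and turn from the pose commanded when the call began, along the tool's axes at that moment; what a row does not reach only later rows make up. A row lasts 1/12 s, in which the tool goes at most 41.7 mm and 7.16 degrees, less where a joint would pass 70% of its speed; a pose out of reach is approached as far as the arm can. A call with a gripper value outside its range is refused whole. The fingers move at their own pace and stop on an object; "squeeze" is the grip in N (left out, the last holds). Time passes only in rows, so rows that repeat a pose let the fingers close. It gives the time, the measured TCP pose, the force, the opening and the grip force at its end, in the units of the state.
- bot.read_state(): the state, without advancing time (a new reading comes with each control period).
- read_camera(name): name is "side" or "top"; returns the picture (400x640x3 uint8, red, green, blue); there is no depth.
- camera_model(name): a dict with "intrinsics" (3x3 intrinsics, pixels), "eye" and "orientation" of the camera in the world. Camera axes: x right, y down, z forward; pixel columns grow to the right and rows downward; lengths in mm; the calibration is good to about 2 mm. A picture is of the moment at which its call begins. camera_model takes no time and is no camera call.
- bot.finish_job(): hands the job in; it is judged then, once.
The state is a dict: "t": time; "joint_pos": joint angles; "qd": joint speeds; "effort": joint torques, N m; "position": TCP position; "eef_rot": TCP orientation; "force": force on the tool from outside, world axes, zero at the start; "moment": the same for the moment, N m; "opening": finger opening in mm; "finger_force": force on a finger pad.
Only numpy, scipy, OpenCV 4.12 (cv2) and the standard library are available. Lean on these libraries where they do the work, as an engineer would, in place of code of your own. Each camera call takes 0.05 s, during which the arm holds its last target. There are 200 camera calls.

## Working session

There is one attempt and no reset: what is moved stays moved. The work goes in short steps, Python scripts to look and compute and a tool call to move; the robot and the scene stay as the last step left them, time stands still between calls to the robot, and variables do not carry over. Pictures are saved under pics/ and viewed, at most 13 in all, crops included, and the job is handed in when it is done.

Besides the shell and the picture viewer there is one more tool, called after ">>>" in YAML: its name, and indented under it one key for each argument. move_arm: Moves the arm, as the interface text tells. Its arguments: {"type":"object","properties":{"increments":{"type":"array","items":{"type":"array","items":{"type":"number"}}},"squeeze":{"type":"number"}},"required":["increments"]}

```bash
mkdir -p pics; python3 - <<'E'
from cell import bot, read_camera, camera_model
import cv2
for n in ("side","top"):
    cv2.imwrite(f"pics/{n}0.png",read_camera(n)[:,:,::-1]); print(n,camera_model(n))
s=bot.read_state(); print(s)
E
```

```text
side {'intrinsics': array([[434.41558601,   0.        , 322.69582316],
       [  0.        , 434.41558601, 198.26123052],
       [  0.        ,   0.        ,   1.        ]]), 'eye': array([185.81183471, 679.94226837, 697.34049296]), 'orientation': array([ 0.1131514 , -0.18737955,  0.85851398, -0.46372342])}
top {'intrinsics': array([[484.05089516,   0.        , 322.69929327],
       [  0.        , 484.05089516, 196.72777509],
       [  0.        ,   0.        ,   1.        ]]), 'eye': array([ 299.5696968 ,  -17.94697112, 1475.85053975]), 'orientation': array([-0.05390491,  0.71514818, -0.69449441,  0.05774823])}
{'t': 0.1, 'joint_pos': array([ 1.15981135,  0.53709149, -0.00445759,  1.53872154,  0.00261217,
        1.0673248 , -0.07119946]), 'qd': array([-0.00023773, -0.00203904, -0.00033146, -0.00426682,  0.00152547,
       -0.00016659, -0.00084808]), 'effort': array([ 4.14659953e-03, -5.72069693e+01,  9.94708836e-01, -2.52225763e+01,
       -5.61232748e-02,  1.34496027e-02,  2.49228776e-05]), 'position': array([ 219.55082849, -611.33084765,  301.94632667]), 'eef_rot': array([-7.46300835e-04,  9.85168797e-01,  1.71586272e-01, -1.88303675e-04]), 'force': array([ 0.01741305, -0.19414103, -0.84498658]), 'moment': array([ 0.0383185 , -0.00672959,  0.02933227]), 'finger_force': 0.0, 'opening': 88.44231077607974}
```

View pics/side0.png

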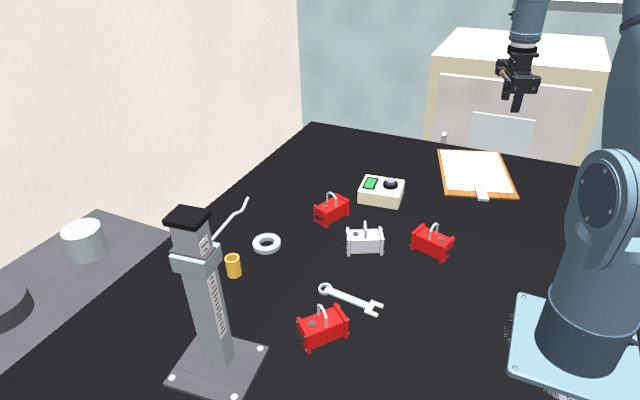

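View pics/top0.png

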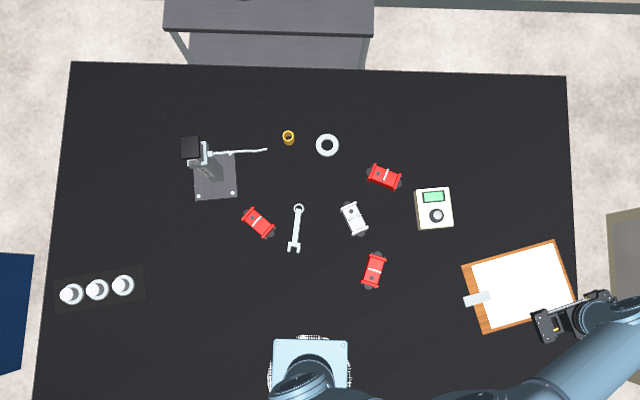

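The grey valve is at top (354,218) and side (365,240). The hook tip is near top (267,149) and side (247,199), and the button is at top (436,215) and side (390,183). I'll enlarge these areas to pick points.

```bash
python3 - <<'E'
import cv2,numpy as np
t=cv2.imread("pics/top0.png");s=cv2.imread("pics/side0.png")
def c(i,x,y,w,h,W,H): 
    o=cv2.resize(i[y:y+h,x:x+w],(W,H),interpolation=cv2.INTER_CUBIC); k=W/w
    for a in range(-(-x//10)*10,x+w,10): cv2.line(o,(int((a-x+.5)*k),0),(int((a-x+.5)*k),6 if a%50 else 14),(0,255,255),1); cv2.putText(o,str(a),(int((a-x)*k),24),0,.3,(0,255,255),1)
    for a in range(-(-y//10)*10,y+h,10): cv2.line(o,(0,int((a-y+.5)*k)),(6,int((a-y+.5)*k)),(0,255,255),1); cv2.putText(o,str(a),(8,int((a-y+.5)*k)),0,.3,(0,255,255),1)
    return o
a=np.hstack([c(t,330,190,50,50,400,300*4//3)[:300],c(s,335,210,66,50,400,303)[:300]])
a=np.hstack([c(t,330,195,60,45,400,300),c(s,335,212,60,45,400,300)])
b=np.hstack([c(t,180,120,100,75,400,300),c(s,160,190,100,75,400,300)])
cv2.imwrite("pics/z0.png",np.vstack([a,b]))
E
```

```text
(no output)
```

View pics/z0.png

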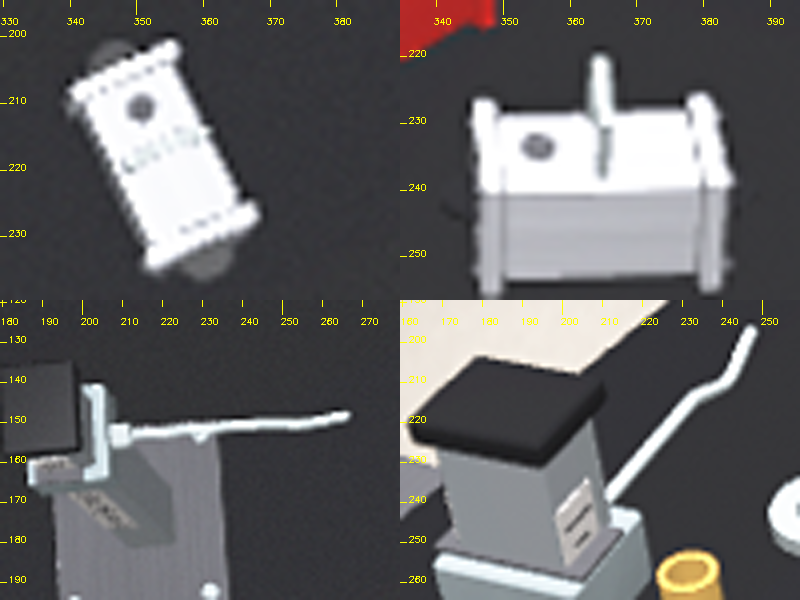

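```bash
cat > h.py <<'E'
import numpy as np
from cell import camera_model
from scipy.spatial.transform import Rotation as R
from scipy.optimize import least_squares
M={n:camera_model(n) for n in("side","top")}
def rot(q): return R.from_quat(np.roll(q,-1))
def proj(n,P):
    m=M[n]; c=rot(m["orientation"]).inv().apply(np.atleast_2d(P)-m["eye"]); u=c@m["intrinsics"].T; return u[:,:2]/u[:,2:]
def tri(t,s):
    r=least_squares(lambda P:np.r_[proj("top",P)[0]-t,proj("side",P)[0]-s],[500,0,100]); return r.x.round(1),r.fun.round(1)
def atz(n,p,z):
    m=M[n]; d=rot(m["orientation"]).apply(np.linalg.solve(m["intrinsics"],[*p,1])); return (m["eye"]+d*(z-m["eye"][2])/d[2]).round(1)
E
python3 - <<'E'
from h import *
print("tip",tri([264.5,148.5],[246.5,198]))
print("kink",tri([243,151],[232,214]),"atz",atz("side",[232,214],260),atz("top",[246,151],260))
print("seat",atz("side",[240,209.5],250),[atz("top",[x,151],250) for x in (250,253,256)])
print("carr",atz("top",[212,153],260),atz("side",[211,241],260))
print("button",tri([436,215],[390.5,183.5]))
c=[atz("top",p,52) for p in([355.5,201],[339.5,210],[368,226],[352,235])]
print(c,np.mean(c,0)); 
print("eye top", tri([355.2,216.5],[364.5,220]))
print("col cap",atz("top",[190,148],342))
print("nipple",atz("top",[288,138],50),"ring",atz("top",[327,145],14))
E
```

```text
tip (array([612.9, 131. , 260.7]), array([ 0.4,  0.8, -0.6, -0.1]))
kink (array([605.4, 186.3, 261.9]), array([ 0.2,  0.3, -0.2, -0. ])) atz [606.7 184.2 260. ] [606.9 179.4 260. ]
seat [611.2 155.  250. ] [array([609.8, 170.6, 250. ]), array([610. , 162.8, 250. ]), array([610.2, 155. , 250. ])]
carr [598.9 266.5 260. ] [593.4 261.3 260. ]
button (array([ 479.3, -360.4,   52.4]), array([ 0.2,  0.8, -0.8, -0.1]))
[array([ 516.7, -120.4,   52. ]), array([488.3, -73.4,  52. ]), array([ 443.1, -158.6,   52. ]), array([ 415.2, -111.9,   52. ])] [ 465.825 -116.075   52.   ]
eye top (array([ 465.9, -117.8,   87.8]), array([ 0.,  0., -0., -0.]))
col cap [589.5 301.  342. ]
nipple [704.5  88.2  50. ] ring [696.  -31.3  14. ]
```

```bash
cat >> h.py <<'E'
from cell import bot
def go(p,yaw):
    """tool-frame turn (deg) and shift (m) to TCP p with tool x at yaw, pointing down"""
    s=bot.read_state(); r=rot(s["eef_rot"])
    y=np.radians(yaw); T=R.from_matrix(np.array([[np.cos(y),np.sin(y),0],[np.sin(y),-np.cos(y),0],[0,0,-1]]))
    print("turn",(r.inv()*T).as_rotvec(degrees=True).round(2),"shift",(r.inv().apply(np.array(p)-s["position"])/1000).round(4),"t",s["t"],"pos",s["position"].round(1),"F",s["force"].round(2),"q",s["joint_pos"].round(2))
E
python3 -c "
from h import *
go([466,-116,220],27.5)"
```

```text
turn [-0.09  0.   -7.74] shift [ 0.3994 -0.3827  0.0825] t 0.1 pos [ 219.6 -611.3  301.9] F [ 0.02 -0.19 -0.84] q [ 1.16  0.54 -0.    1.54  0.    1.07 -0.07]
```

>>> move_arm:
  increments:
    - [0,0,-1,0.015,-0.015,0.003,1]
    - [0,0,-2,0.04,-0.038,0.008,1]
    - [0,0,-3,0.07,-0.066,0.014,1]
    - [0,0,-4,0.1,-0.095,0.02,1]
    - [0,0,-5,0.13,-0.124,0.027,1]
    - [0,0,-6,0.16,-0.153,0.033,1]
    - [0,0,-7,0.19,-0.182,0.039,1]
    - [0,0,-7.7,0.22,-0.21,0.045,1]
    - [0,0,-7.7,0.25,-0.24,0.052,1]
    - [0,0,-7.7,0.28,-0.27,0.058,1]
    - [0,0,-7.7,0.31,-0.298,0.064,1]
    - [0,0,-7.7,0.34,-0.326,0.07,1]

```text
t: 1.1
position: [427.9, -191.7, 233.0]
eef_rot: [0.0, 0.971, 0.237, -0.0]
force: [0.6, -0.3, -0.2]
opening: 88.0
finger_force: 0.0
```

```bash
python3 -c "
from h import *
go([466,-116,220],27.5)"
```

```text
turn [-0.    0.01 -0.06] shift [ 0.0687 -0.0496  0.013 ] t 1.1 pos [ 427.9 -191.7  233. ] F [ 0.56 -0.32 -0.2 ] q [ 0.49  0.34 -0.2   2.06  0.1   0.75 -0.86]
```

>>> move_arm:
  increments:
    - [0,0,0,0.02,-0.0145,0.004,1]
    - [0,0,0,0.04,-0.029,0.008,1]
    - [0,0,0,0.055,-0.04,0.011,1]
    - [0,0,0,0.063,-0.046,0.0125,1]
    - [0,0,0,0.067,-0.0485,0.013,1]
    - [0,0,0,0.067,-0.0485,0.013,1]
    - [0,0,0,0.067,-0.0485,0.013,1]

```text
t: 1.68
position: [464.3, -120.7, 220.3]
eef_rot: [0.0, 0.972, 0.237, -0.0]
force: [-0.7, 0.2, -0.2]
opening: 88.2
finger_force: 0.0
```

```bash
python3 - <<'E'
from h import *
import cv2
from cell import read_camera
go([466,-116,96],27.5)
s=read_camera("side")[:,:,::-1];t=read_camera("top")[:,:,::-1]
cv2.imwrite("pics/a1.png",np.hstack([cv2.resize(s[130:280,290:450],(400,375)),cv2.resize(t[150:300,280:440],(400,375))]))
E
```

```text
turn [ 0.02  0.04 -0.11] shift [ 0.0037 -0.0035  0.1243] t 1.6833 pos [ 464.3 -120.7  220.3] F [-0.7   0.23 -0.22] q [ 0.34  0.38 -0.22  2.04  0.12  0.74 -1.04]
```

View pics/a1.png

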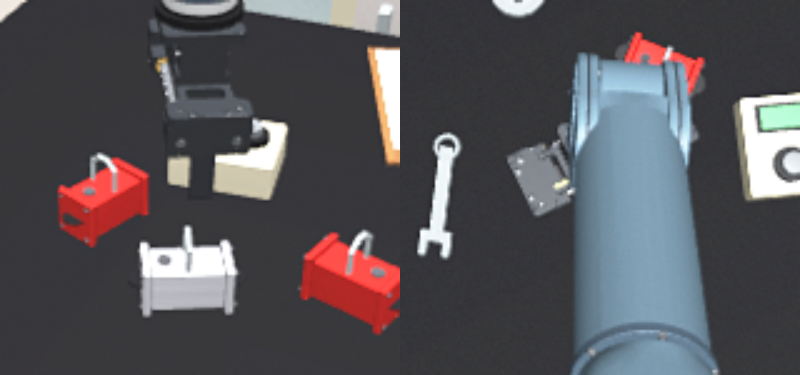

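```bash
python3 -c "
from h import *
go([466,-116,96],27.5)"
```

```text
turn [ 0.03  0.03 -0.17] shift [ 0.0039 -0.0038  0.1244] t 1.7833 pos [ 464.3 -121.1  220.4] F [ 0.35 -0.57  0.51] q [ 0.34  0.38 -0.22  2.04  0.12  0.74 -1.05]
```

Settled; descend with the correction.

>>> move_arm:
  increments:
    - [0,0,0,0.004,-0.0038,0.012,1]
    - [0,0,0,0.004,-0.0038,0.026,1]
    - [0,0,0,0.004,-0.0038,0.042,1]
    - [0,0,0,0.004,-0.0038,0.058,1]
    - [0,0,0,0.004,-0.0038,0.074,1]
    - [0,0,0,0.004,-0.0038,0.09,1]
    - [0,0,0,0.004,-0.0038,0.104,1]
    - [0,0,0,0.004,-0.0038,0.114,1]
    - [0,0,0,0.004,-0.0038,0.121,1]
    - [0,0,0,0.004,-0.0038,0.124,1]
    - [0,0,0,0.004,-0.0038,0.124,1]
    - [0,0,0,0.004,-0.0038,0.124,1]

```text
t: 2.78
position: [466.8, -114.6, 96.7]
eef_rot: [0.0, 0.971, 0.237, 0.0]
force: [-0.2, 0.2, 0.4]
opening: 88.0
finger_force: 0.0
```

```bash
python3 - <<'E'
from h import *
import cv2
from cell import read_camera
go([466,-116,96],27.5)
s=read_camera("side")[:,:,::-1]
cv2.imwrite("pics/a2.png",cv2.resize(s[170:290,300:460],(640,480)))
E
```

```text
turn [ 0.03 -0.02 -0.06] shift [-0.0014  0.0008  0.0007] t 2.7833 pos [ 466.8 -114.6   96.7] F [-0.23  0.16  0.45] q [ 0.28  0.61 -0.16  2.09  0.21  0.46 -1.13]
```

View pics/a2.png

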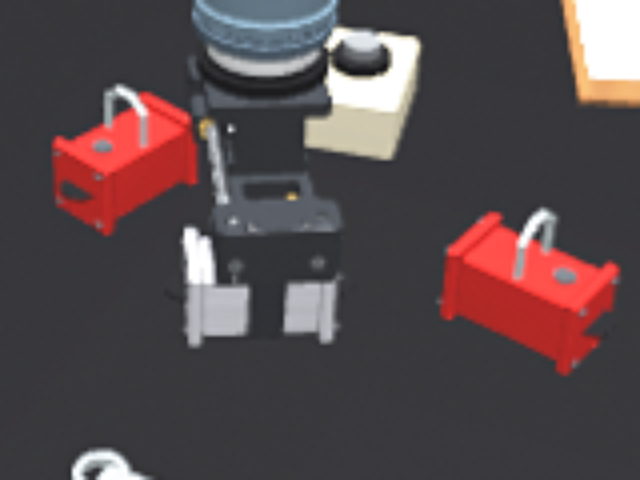

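The finger (cols 248-285) is centred between the flanges (189-337), so close.

>>> move_arm:
  increments:
    - [0,0,0,0,0,0,0.7]
    - [0,0,0,0,0,0,0.45]
    - [0,0,0,0,0,0,0.3]
    - [0,0,0,0,0,0,0.3]
    - [0,0,0,0,0,0,0.3]
    - [0,0,0,0,0,0,0.3]
  squeeze: 30

```text
t: 3.33
position: [466.7, -114.6, 96.4]
eef_rot: [0.0, 0.971, 0.237, 0.0]
force: [1.6, -2.9, -0.3]
opening: 50.2
finger_force: 1.3
```

```bash
python3 - <<'E'
from h import *
go([466,-116,96],27.5)
from cell import read_camera
# force baseline
F=[]
for i in range(8): read_camera("side"); s=bot.read_state(); F.append(s["force"])
print(np.mean(F,0),np.std(F,0),s["opening"],s["finger_force"])
E
```

```text
turn [ 0.02 -0.02 -0.05] shift [-0.0013  0.0009  0.0004] t 3.3333 pos [ 466.7 -114.6   96.4] F [ 1.59 -2.92 -0.28] q [ 0.28  0.61 -0.16  2.09  0.21  0.46 -1.13]
[ 2.3919341  -3.19056571  0.36598447] [0.4708106  0.41672397 0.67254427] 43.52345628977093 29.986751675605774
```

>>> move_arm:
  increments:
    - [0,0,0,0,0,-0.004,0.3]
    - [0,0,0,0,0,-0.012,0.3]
    - [0,0,0,0,0,-0.025,0.3]
    - [0,0,0,0,0,-0.042,0.3]
    - [0,0,0,0,0,-0.06,0.3]
    - [0,0,0,0,0,-0.08,0.3]
    - [0,0,0,0,0,-0.1,0.3]
    - [0,0,0,0,0,-0.12,0.3]
    - [0,0,0,0,0,-0.14,0.3]
    - [0,0,0,0,0,-0.16,0.3]
    - [0,0,0,0,0,-0.18,0.3]
    - [0,0,0,0,0,-0.195,0.3]

```text
t: 4.73
position: [465.1, -113.5, 292.3]
eef_rot: [-0.001, 0.971, 0.238, -0.001]
force: [1.1, 0.5, -7.8]
opening: 43.7
finger_force: 30.0
```

```bash
python3 - <<'E'
from h import *
go([616.5,102.4,291],96.8)
E
```

```text
turn [-1.400e-01  2.000e-02 -6.928e+01] shift [ 0.234  -0.1216  0.0011] t 4.7333 pos [ 465.1 -113.5  292.3] F [ 1.12  0.5  -7.8 ] q [ 0.35  0.27 -0.24  1.98  0.08  0.9  -1.02]
```

>>> move_arm:
  increments:
    - [0,0,-4,0.007,-0.003,0,0.3]
    - [0,0,-10,0.025,-0.012,0,0.3]
    - [0,0,-17,0.048,-0.023,0,0.3]
    - [0,0,-24,0.072,-0.034,0,0.3]
    - [0,0,-31,0.096,-0.045,0,0.3]
    - [0,0,-38,0.12,-0.056,0,0.3]
    - [0,0,-45,0.144,-0.068,0,0.3]
    - [0,0,-52,0.168,-0.079,0,0.3]
    - [0,0,-58,0.19,-0.09,0,0.3]
    - [0,0,-64,0.208,-0.098,0,0.3]
    - [0,0,-68,0.222,-0.104,0,0.3]
    - [0,0,-69.3,0.2287,-0.1076,0.001,0.3]

```text
t: 5.73
position: [619.1, 89.0, 289.4]
eef_rot: [-0.002, 0.662, 0.749, -0.0]
force: [0.0, 0.4, -7.5]
opening: 43.6
finger_force: 30.0
```

>>> move_arm:
  increments:
    - [0,0,0,0,0,0,0.3]
    - [0,0,0,0,0,0,0.3]
    - [0,0,0,0,0,0,0.3]

```text
t: 5.98
position: [618.8, 85.0, 289.7]
eef_rot: [-0.0, 0.665, 0.747, -0.001]
force: [-0.2, 0.4, -6.7]
opening: 43.8
finger_force: 30.0
```

```bash
python3 - <<'E'
from h import *
import cv2
from cell import read_camera
F=[]
for i in range(25):
    s=read_camera("side" if i%2 else "top"); (cv2.imwrite("pics/b%d.png"%(i%2),s[:,:,::-1])); F.append(bot.read_state()["force"])
F=np.array(F); print(F.mean(0),F.std(0)/5, F[:,2].round(1))
go([618.3,87.5,291],96.8)
a=cv2.imread("pics/b1.png")[130:250,160:320]; b=cv2.imread("pics/b0.png")[100:220,200:360]
cv2.imwrite("pics/b.png",np.hstack([cv2.resize(a,(400,300),interpolation=2),cv2.resize(b,(400,300),interpolation=2)]))
E
```

```text
[-0.00745799 -0.0621835  -7.39995468] [0.08487984 0.10453756 0.09677172] [-6.9 -7.  -8.4 -7.4 -7.9 -7.4 -7.  -7.1 -6.5 -8.1 -7.8 -6.4 -6.9 -7.7
 -8.  -7.4 -7.8 -7.5 -8.1 -7.4 -7.  -7.5 -6.9 -7.4 -7.6]
turn [-0.   -0.   -0.04] shift [ 0.0012 -0.0014 -0.0007] t 7.2333 pos [619.9  86.5 290.3] F [-0.64 -0.29 -7.57] q [ 0.14  0.56 -0.51  1.59  0.3   1.06 -0.33]
```

View pics/b.png

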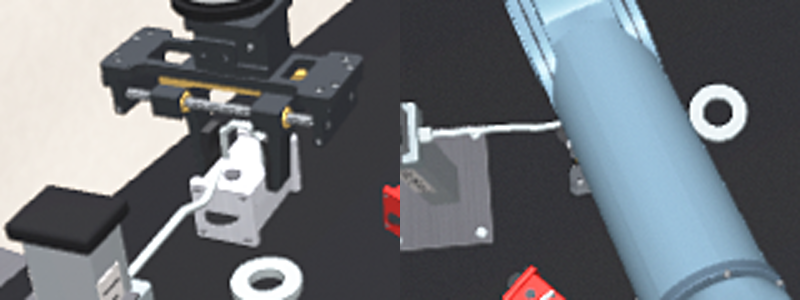

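The eye hangs just before the tip. I'll zoom in with the predicted positions overlaid.

```bash
python3 - <<'E'
from h import *
import cv2
x0,y0,k=205,160,8
a=cv2.imread("pics/b1.png")[y0:y0+75,x0:x0+100]; o=cv2.resize(a,None,fx=k,fy=k,interpolation=2)
s=bot.read_state(); r=rot(s["eef_rot"]); tcp=s["position"]
u=np.array([-.118,.993,0]); seat=np.array([610,157,253])
c=tcp-[0,0,70.4]
e=lambda y,z:c+r.apply([0,y,0])+[0,0,z]
pts={"crown":e(0,52),"top":e(0,58),"L":e(-16.5,40),"R":e(16.5,40),"tip":seat-26*u+[0,0,10],"seat":seat,"kink":seat+30*u+[0,0,10]}
for n,P in pts.items():
    p=proj("side",P)[0]; q=tuple(int(v) for v in (p-[x0,y0]+.5)*k); cv2.circle(o,q,4,(0,0,255),-1); cv2.putText(o,n,(q[0]+6,q[1]),0,.5,(0,0,255),1); print(n,P.round(1),p.round(1))
cv2.imwrite("pics/c.png",o)
E
```

```text
crown [619.9  86.5 271.9] [255.1 180.7]
top [619.9  86.5 277.9] [254.8 178.1]
L [603.5  84.6 259.9] [263.4 187.3]
R [636.2  88.5 259.9] [248.1 184.8]
tip [613.1 131.2 263. ] [245.6 196.9]
seat [610 157 253] [239.7 208.9]
kink [606.5 186.8 263. ] [231.  213.4]
```

View pics/c.png

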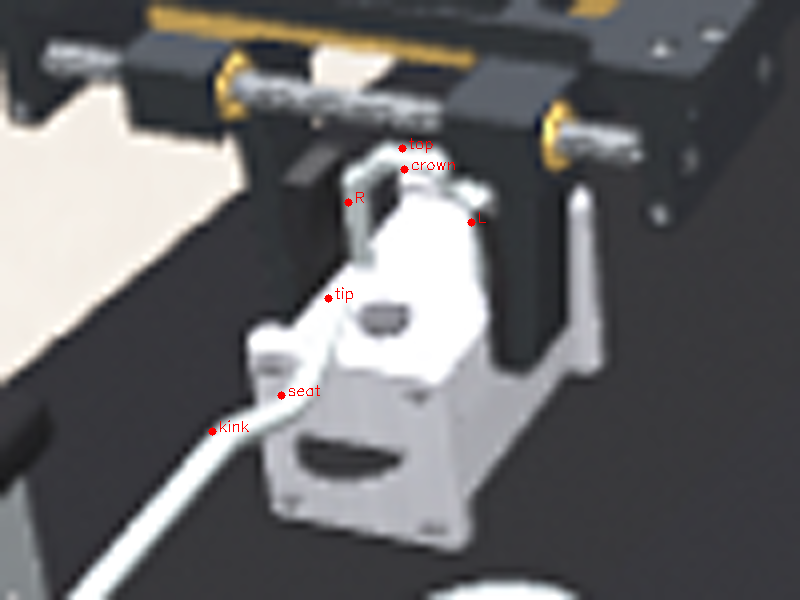

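>>> move_arm:
  increments:
    - [0,0,0,0.002,-0.001,0,0.3]
    - [0,0,0,0.006,-0.002,0,0.3]
    - [0,0,0,0.013,-0.0024,0,0.3]
    - [0,0,0,0.021,-0.0024,0,0.3]
    - [0,0,0,0.029,-0.0024,0,0.3]
    - [0,0,0,0.037,-0.0024,0,0.3]
    - [0,0,0,0.045,-0.0024,0,0.3]
    - [0,0,0,0.053,-0.0024,0,0.3]
    - [0,0,0,0.06,-0.0024,0,0.3]
    - [0,0,0,0.066,-0.0024,0,0.3]
    - [0,0,0,0.07,-0.0024,0,0.3]
    - [0,0,0,0.071,-0.0024,0,0.3]

```text
t: 8.23
position: [608.9, 157.9, 290.3]
eef_rot: [-0.0, 0.664, 0.748, 0.0]
force: [0.3, 1.0, -7.7]
opening: 43.6
finger_force: 30.0
```

```bash
python3 - <<'E'
from h import *
import cv2
from cell import read_camera
x0,y0,k=185,170,8
img=read_camera("side")[:,:,::-1]; img=read_camera("side")[:,:,::-1]
a=img[y0:y0+75,x0:x0+100]; o=cv2.resize(a,None,fx=k,fy=k,interpolation=2)
s=bot.read_state(); r=rot(s["eef_rot"]); c=s["position"]-[0,0,70.4]
go([609,157,291],96.8)
u=np.array([-.118,.993,0]); seat=np.array([608.5,157,253])
for n,P in {"crown":c+[0,0,52],"tip":seat-26*u+[0,0,10],"seat":seat,"kink":seat+30*u+[0,0,10]}.items():
    p=proj("side",P)[0]; q=tuple(int(v) for v in (p-[x0,y0]+.5)*k); cv2.circle(o,q,3,(0,0,255),-1); cv2.putText(o,n,(q[0]+6,q[1]),0,.5,(0,0,255),1)
cv2.imwrite("pics/d.png",o)
E
```

```text
turn [-0.    0.01 -0.03] shift [ 0.0002 -0.0001 -0.0008] t 8.3333 pos [609.1 156.8 290.2] F [-0.22 -0.1  -8.41] q [ 0.03  0.57 -0.52  1.59  0.31  1.07 -0.44]
```

View pics/d.png

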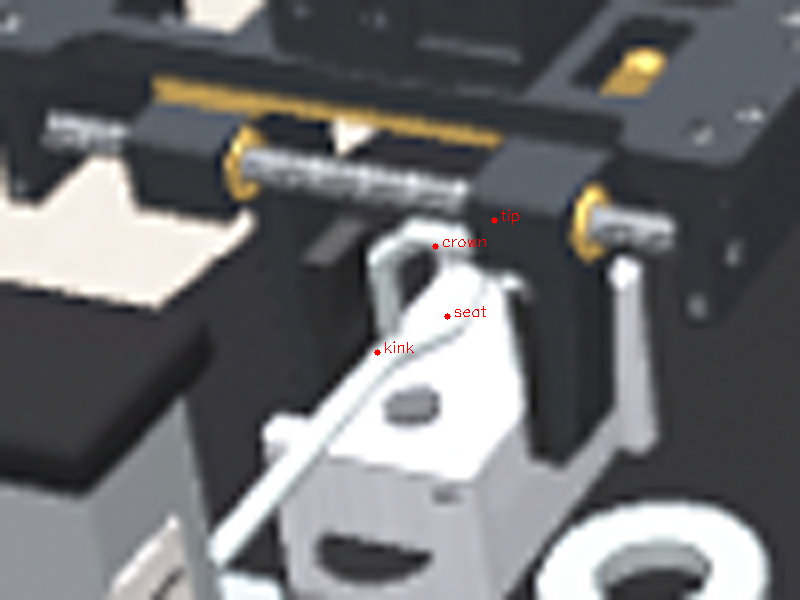

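The wire is inside the eye with the crown above the seat. Lower slowly.

>>> move_arm:
  increments:
    - [0,0,0,0,0,0.002,0.3]
    - [0,0,0,0,0,0.005,0.3]
    - [0,0,0,0,0,0.008,0.3]
    - [0,0,0,0,0,0.011,0.3]
    - [0,0,0,0,0,0.014,0.3]
    - [0,0,0,0,0,0.016,0.3]
    - [0,0,0,0,0,0.018,0.3]
    - [0,0,0,0,0,0.02,0.3]
    - [0,0,0,0,0,0.022,0.3]
    - [0,0,0,0,0,0.024,0.3]
    - [0,0,0,0,0,0.0265,0.3]
    - [0,0,0,0,0,0.029,0.3]

```text
t: 9.33
position: [609.2, 156.8, 261.2]
eef_rot: [0.0, 0.664, 0.748, 0.0]
force: [-0.5, 0.1, -6.8]
opening: 43.6
finger_force: 30.0
```

>>> move_arm:
  increments:
    - [0,0,0,0,0,0.0025,0.3]
    - [0,0,0,0,0,0.005,0.3]
    - [0,0,0,0,0,0.0075,0.3]
    - [0,0,0,0,0,0.01,0.3]
    - [0,0,0,0,0,0.0125,0.3]
    - [0,0,0,0,0,0.015,0.3]
    - [0,0,0,0,0,0.0175,0.3]
    - [0,0,0,0,0,0.02,0.3]
    - [0,0,0,0,0,0.0225,0.3]
    - [0,0,0,0,0,0.025,0.3]
    - [0,0,0,0,0,0.0275,0.3]
    - [0,0,0,0,0,0.03,0.3]

```text
t: 10.33
position: [609.2, 156.8, 231.2]
eef_rot: [0.0, 0.664, 0.748, 0.0]
force: [0.9, -0.3, -3.6]
opening: 43.9
finger_force: 30.0
```

```bash
python3 - <<'E'
from h import *
import cv2
from cell import read_camera
F=[];P=[]
for i in range(16):
    img=read_camera("side"); s=bot.read_state(); F.append(s["force"]);P.append(s["position"])
print(np.mean(F,0),np.mean(P,0),s["t"],s["opening"],s["finger_force"])
cv2.imwrite("pics/e_full.png",img[:,:,::-1])
E
```

```text
[ 0.02667121 -0.07695917 -4.63155896] [609.18569769 156.76494781 231.30591929] 11.1333 43.6632775734556 29.982690811157227
```

>>> move_arm:
  increments:
    - [0,0,0,0,0,0.002,0.3]
    - [0,0,0,0,0,0.0045,0.3]
    - [0,0,0,0,0,0.007,0.3]
    - [0,0,0,0,0,0.0095,0.3]
    - [0,0,0,0,0,0.012,0.3]
    - [0,0,0,0,0,0.0145,0.3]
    - [0,0,0,0,0,0.017,0.3]
    - [0,0,0,0,0,0.0195,0.3]
    - [0,0,0,0,0,0.022,0.3]
    - [0,0,0,0,0,0.0245,0.3]
    - [0,0,0,0,0,0.027,0.3]
    - [0,0,0,0,0,0.029,0.3]

```text
t: 12.13
position: [609.2, 156.8, 202.1]
eef_rot: [0.0, 0.664, 0.748, 0.0]
force: [-0.1, -0.1, -2.6]
opening: 43.6
finger_force: 30.0
```

>>> move_arm:
  increments:
    - [0,0,0,0,0,0.002,0.3]
    - [0,0,0,0,0,0.004,0.3]
    - [0,0,0,0,0,0.006,0.3]
    - [0,0,0,0,0,0.008,0.3]
    - [0,0,0,0,0,0.01,0.3]
    - [0,0,0,0,0,0.012,0.3]
    - [0,0,0,0,0,0.014,0.3]
    - [0,0,0,0,0,0.016,0.3]
    - [0,0,0,0,0,0.0175,0.3]
    - [0,0,0,0,0,0.0185,0.3]

```text
t: 12.97
position: [609.2, 156.8, 183.6]
eef_rot: [0.0, 0.664, 0.748, 0.0]
force: [-0.1, 0.5, -0.2]
opening: 43.6
finger_force: 30.0
```

```bash
python3 - <<'E'
from h import *
import cv2
from cell import read_camera
F=[];P=[]
for i in range(40):
    img=read_camera("side"); s=bot.read_state(); F.append(s["force"]);P.append(s["position"])
print(np.mean(F,0),np.std(F,0)/40**.5,np.mean(P,0),s["t"],s["moment"],s["opening"],s["finger_force"])
a=cv2.imread("pics/e_full.png")
cv2.imwrite("pics/e.png",np.hstack([cv2.resize(i[160:310,180:280],(400,600),interpolation=2) for i in (a,img[:,:,::-1])]))
E
```

```text
[ 0.04844504 -0.16865858 -0.78507734] [0.08023199 0.07416157 0.07516129] [609.16110432 156.77615338 183.80357788] 14.9667 [-0.02971831 -0.15070803  0.0111443 ] 43.98836637408653 29.985798597335815
```

View pics/e.png

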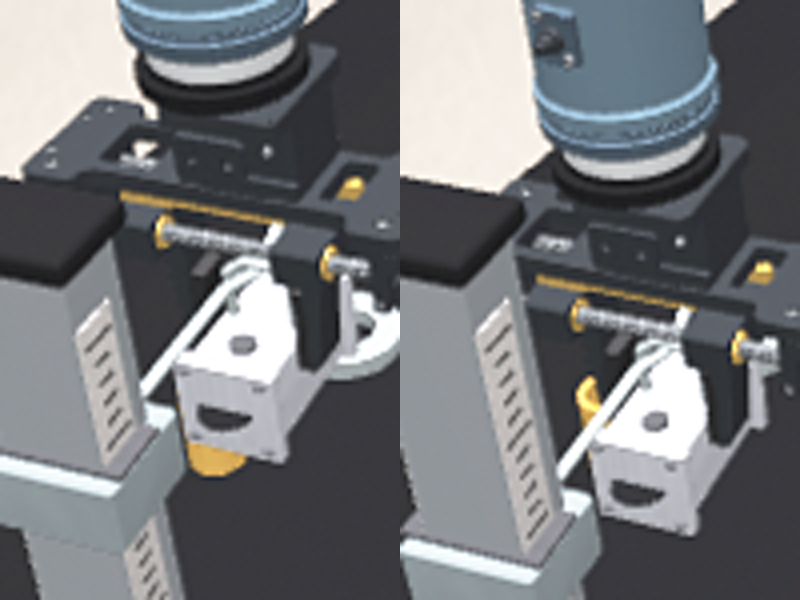

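>>> move_arm:
  increments:
    - [0,0,0,0,0,0.0015,0.3]
    - [0,0,0,0,0,0.003,0.3]
    - [0,0,0,0,0,0.0045,0.3]
    - [0,0,0,0,0,0.006,0.3]
    - [0,0,0,0,0,0.0075,0.3]
    - [0,0,0,0,0,0.0087,0.3]
    - [0,0,0,0,0,0.0095,0.3]
    - [0,0,0,0,0,0.0095,0.3]

```text
t: 15.63
position: [609.1, 156.7, 174.1]
eef_rot: [-0.0, 0.664, 0.748, -0.0]
force: [0.8, -0.8, 1.1]
opening: 43.5
finger_force: 30.0
```

```bash
python3 - <<'E'
from h import *
from cell import read_camera
F=[]
for i in range(40):
    img=read_camera("side"); s=bot.read_state(); F.append(s["force"])
print(np.mean(F,0),np.std(F,0)/40**.5,s["position"],s["t"])
E
```

```text
[ 0.33725123 -0.02722925 -0.11514932] [0.06400701 0.09185297 0.07455931] [609.15239485 156.74595741 174.29813357] 17.6333
```

>>> move_arm:
  increments:
    - [0,0,0,0,0,0.0005,0.3]
    - [0,0,0,0,0,0.001,0.3]
    - [0,0,0,0,0,0.001,0.3]
    - [0,0,0,0,0,0.001,0.3]
    - [0,0,0,0,0,0.001,0.3]
    - [0,0,0,0,0,0.001,0.3]
  squeeze: 3

```text
t: 18.13
position: [609.1, 156.8, 173.3]
eef_rot: [-0.0, 0.664, 0.748, -0.0]
force: [-0.6, 0.2, 0.8]
opening: 43.9
finger_force: 3.0
```

>>> move_arm:
  increments:
    - [0,0,0,0,0,0,0.5]
    - [0,0,0,0,0,0,0.51]
    - [0,0,0,0,0,0,0.53]
    - [0,0,0,0,0,0,0.56]
    - [0,0,0,0,0,0,0.6]
    - [0,0,0,0,0,0,0.7]
    - [0,0,0,0,0,0,0.8]
    - [0,0,0,0,0,0,0.9]
    - [0,0,0,0,0,0,1]
    - [0,0,0,0,0,0,1]
    - [0,0,0,0,0,0,1]
    - [0,0,0,0,0,0,1]

```text
t: 19.13
position: [609.1, 156.7, 173.3]
eef_rot: [0.0, 0.664, 0.748, -0.0]
force: [0.2, -1.2, 1.4]
opening: 88.5
finger_force: 0.0
```

```bash
python3 - <<'E'
from h import *
import cv2
from cell import read_camera
a=read_camera("side")
for i in range(4): b=read_camera("side")
cv2.imwrite("pics/f.png",np.hstack([cv2.resize(i[160:310,180:280,::-1],(400,600),interpolation=2) for i in (a,b)]))
s=bot.read_state();print(s["t"],s["opening"],s["position"])
E
```

```text
19.3833 88.20415247069195 [609.14870279 156.75285941 173.29079949]
```

View pics/f.png

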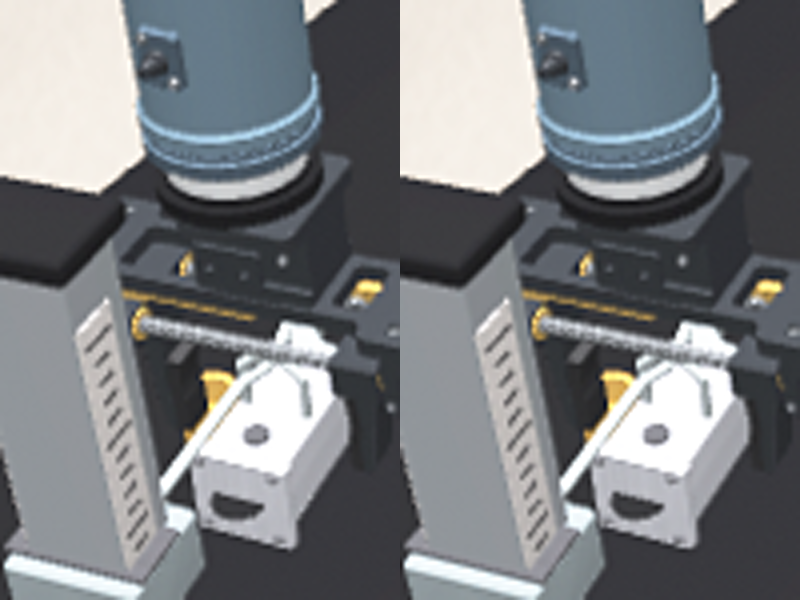

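Valve hangs freely at rest with the fingers clear. Retreat straight up.

>>> move_arm:
  increments:
    - [0,0,0,0,0,-0.003,1]
    - [0,0,0,0,0,-0.009,1]
    - [0,0,0,0,0,-0.018,1]
    - [0,0,0,0,0,-0.03,1]
    - [0,0,0,0,0,-0.045,1]
    - [0,0,0,0,0,-0.06,1]
    - [0,0,0,0,0,-0.075,1]
    - [0,0,0,0,0,-0.09,1]
    - [0,0,0,0,0,-0.105,1]
    - [0,0,0,0,0,-0.12,1]
    - [0,0,0,0,0,-0.14,1]
    - [0,0,0,0,0,-0.16,1]

```text
t: 20.38
position: [608.9, 156.8, 335.4]
eef_rot: [0.0, 0.664, 0.748, 0.0]
force: [0.6, -0.0, -0.4]
opening: 88.0
finger_force: 0.0
```

```bash
python3 - <<'E'
from h import *
go([479.3,-360.4,190],60)
E
```

```text
turn [ 3.000e-02 -2.000e-02  3.677e+01] shift [-0.4983 -0.1898  0.1452] t 20.3833 pos [608.9 156.8 335.4] F [ 0.59 -0.   -0.38] q [ 0.04  0.52 -0.53  1.54  0.28  1.15 -0.42]
```

>>> move_arm:
  increments:
    - [0,0,1,-0.01,-0.004,0,1]
    - [0,0,3,-0.03,-0.011,0,0.8]
    - [0,0,6,-0.06,-0.023,0,0.5]
    - [0,0,10,-0.092,-0.035,0,0.2]
    - [0,0,14,-0.125,-0.048,0.005,0]
    - [0,0,18,-0.158,-0.06,0.01,0]
    - [0,0,22,-0.191,-0.073,0.02,0]
    - [0,0,26,-0.224,-0.085,0.03,0]
    - [0,0,30,-0.257,-0.098,0.04,0]
    - [0,0,33,-0.29,-0.11,0.05,0]
    - [0,0,36,-0.323,-0.123,0.06,0]
    - [0,0,36.8,-0.356,-0.136,0.07,0]

```text
t: 21.38
position: [514.9, -214.7, 263.4]
eef_rot: [0.0, 0.867, 0.498, 0.0]
force: [0.8, 0.4, -1.0]
opening: 16.9
finger_force: 0.0
```

```bash
python3 - <<'E'
from h import *
go([479.3,-360.4,180],60)
E
```

```text
turn [ 0.04  0.01 -0.24] shift [-0.1438  0.0426  0.0834] t 21.3833 pos [ 514.9 -214.7  263.4] F [ 0.82  0.4  -1.02] q [ 0.55  0.45 -0.3   1.81  0.17  0.91 -0.36]
```

>>> move_arm:
  increments:
    - [0,0,0,-0.028,0.008,0.016,0]
    - [0,0,0,-0.056,0.017,0.032,0]
    - [0,0,0,-0.084,0.025,0.048,0]
    - [0,0,0,-0.108,0.032,0.062,0]
    - [0,0,0,-0.126,0.038,0.072,0]
    - [0,0,0,-0.137,0.041,0.079,0]
    - [0,0,0,-0.143,0.0425,0.083,0]
    - [0,0,0,-0.143,0.0425,0.083,0]
    - [0,0,0,-0.143,0.0425,0.083,0]
    - [0,0,0,-0.143,0.0425,0.083,0]

```text
t: 22.22
position: [482.3, -356.4, 181.1]
eef_rot: [0.0, 0.866, 0.501, 0.001]
force: [-0.1, -0.2, 0.7]
opening: 0.7
finger_force: 0.0
```

```bash
python3 - <<'E'
from h import *
import cv2
from cell import read_camera
go([479.3,-360.4,121],60)
a=read_camera("side");b=read_camera("side")
cv2.imwrite("pics/g.png",np.hstack([cv2.resize(b[130:250,340:440,::-1],(400,480)),cv2.resize(b[170:320,160:285,::-1],(400,480))]))
E
```

```text
turn [ 0.06 -0.06  0.07] shift [-0.005  -0.0006  0.0601] t 22.2167 pos [ 482.3 -356.4  181.1] F [-0.08 -0.24  0.69] q [ 0.75  0.62 -0.25  1.75  0.2   0.8  -0.13]
```

View pics/g.png

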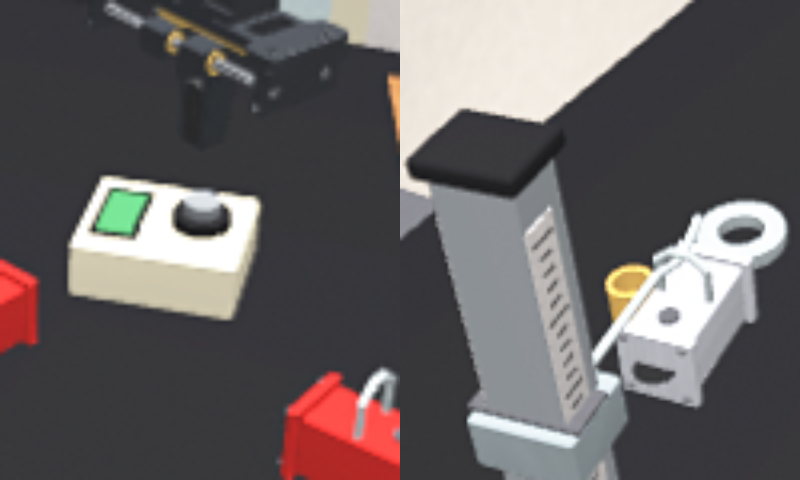

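```bash
python3 - <<'E'
from h import *
print(tri([436,215],[390.4,181.2]),tri([436,215.5],[390.4,182.2]))
s=bot.read_state();print(s["position"],s["t"])
E
```

```text
(array([ 478.8, -358.1,   61.3]), array([ 0.1,  0.6, -0.6, -0.1])) (array([ 478.3, -358.9,   57.6]), array([ 0.1,  0.4, -0.4, -0.1]))
[ 482.1507919  -356.54331402  181.03700323] 22.3167
```

>>> move_arm:
  increments:
    - [0,0,0,-0.003,0,0.01,0]
    - [0,0,0,-0.004,0,0.02,0]
    - [0,0,0,-0.004,0,0.03,0]
    - [0,0,0,-0.004,0,0.04,0]
    - [0,0,0,-0.004,0,0.048,0]
    - [0,0,0,-0.004,0,0.053,0]
    - [0,0,0,-0.004,0,0.056,0]
    - [0,0,0,-0.004,0,0.058,0]
    - [0,0,0,-0.004,0,0.058,0]
    - [0,0,0,-0.004,0,0.058,0]

```text
t: 23.15
position: [478.8, -360.9, 125.0]
eef_rot: [-0.001, 0.866, 0.5, -0.001]
force: [-10.9, 7.0, 31.4]
opening: 0.4
finger_force: 15.6
```

>>> move_arm:
  increments:
    - [0,0,0,0,0,-0.003,0]
    - [0,0,0,0,0,-0.007,0]
    - [0,0,0,0,0,-0.012,0]
    - [0,0,0,0,0,-0.012,0]
    - [0,0,0,0,0,-0.012,0]

```text
t: 23.57
position: [479.4, -361.5, 134.3]
eef_rot: [0.0, 0.866, 0.5, 0.0]
force: [0.1, 0.2, 0.6]
opening: 0.5
finger_force: 0.0
```

```bash
python3 - <<'E'
from h import *
import cv2
from cell import read_camera
for i in range(3): b=read_camera("side")
s=bot.read_state();print(s["position"],s["t"],s["force"])
cv2.imwrite("pics/i.png",cv2.resize(b[140:220,340:440,::-1],(800,600)[:1]+(640-40,)))
E
```

```text
[ 479.0471198  -361.22876326  133.84462656] 23.7167 [ 0.32818487  0.57966112 -0.65245442]
```

View pics/i.png

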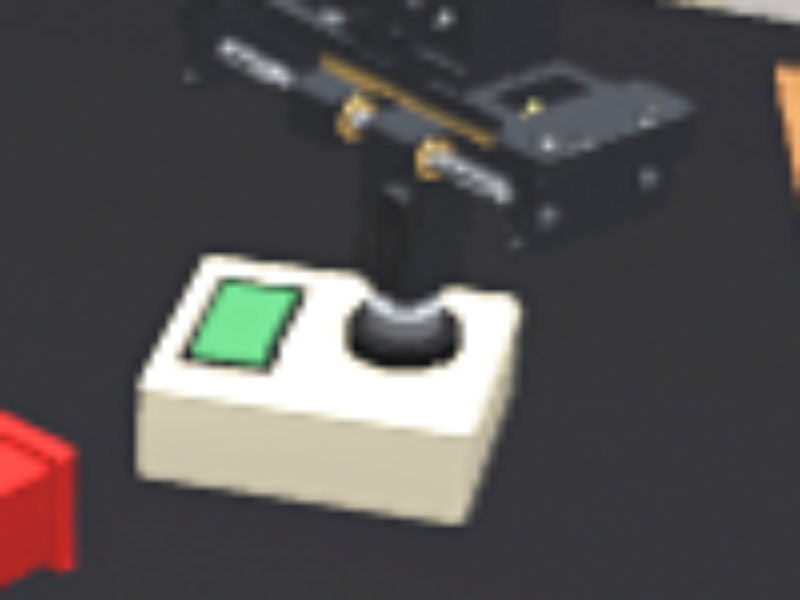

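The closed fingers stand over the button. A second, gentle press will show the 4 N spring and confirm the travel.

>>> move_arm:
  increments:
    - [0,0,0,0,0,0.001,0]
    - [0,0,0,0,0,0.002,0]
    - [0,0,0,0,0,0.003,0]
    - [0,0,0,0,0,0.003,0]

```text
t: 24.05
position: [479.1, -361.3, 131.0]
eef_rot: [-0.0, 0.866, 0.5, -0.0]
force: [-0.0, -0.7, 0.5]
opening: 0.8
finger_force: 0.6
```

>>> move_arm:
  increments:
    - [0,0,0,0,0,0.001,0]
    - [0,0,0,0,0,0.002,0]
    - [0,0,0,0,0,0.002,0]
    - [0,0,0,0,0,0.002,0]

```text
t: 24.38
position: [479.2, -361.3, 129.3]
eef_rot: [-0.0, 0.866, 0.5, -0.0]
force: [-0.9, -0.1, 2.4]
opening: 0.4
finger_force: 1.0
```

>>> move_arm:
  increments:
    - [0,0,0,0,0,0.001,0]
    - [0,0,0,0,0,0.002,0]
    - [0,0,0,0,0,0.002,0]
    - [0,0,0,0,0,0.002,0]

```text
t: 24.72
position: [479.1, -361.3, 127.3]
eef_rot: [-0.0, 0.866, 0.5, -0.0]
force: [-1.2, 1.0, 3.3]
opening: 0.2
finger_force: 1.5
```

>>> move_arm:
  increments:
    - [0,0,0,0,0,0.001,0]
    - [0,0,0,0,0,0.002,0]
    - [0,0,0,0,0,0.002,0]
    - [0,0,0,0,0,0.002,0]

```text
t: 25.05
position: [479.2, -361.3, 125.5]
eef_rot: [-0.0, 0.866, 0.5, -0.0]
force: [-1.9, 1.4, 6.3]
opening: 0.7
finger_force: 2.8
```

The force rose from 0 to 6 N over 131→125.5 mm, so the button was fully pressed. Retreat.

>>> move_arm:
  increments:
    - [0,0,0,0,0,-0.003,0]
    - [0,0,0,0,0,-0.008,0]
    - [0,0,0,0,0,-0.02,0]
    - [0,0,0,0,0,-0.035,0]
    - [0,0,0,0,0,-0.055,0]
    - [0,0,0,0,0,-0.075,0]
    - [0,0,0,0,0,-0.09,0]
    - [0,0,0,0,0,-0.1,0]
    - [0,0,0,0,0,-0.1,0]
    - [0,0,0,0,0,-0.1,0]

```text
t: 25.88
position: [479.2, -361.4, 225.6]
eef_rot: [0.0, 0.866, 0.5, 0.0]
force: [-0.7, 0.2, -0.2]
opening: 0.3
finger_force: 0.0
```

```bash
python3 - <<'E'
from cell import bot
print(bot.read_state()["t"], bot.finish_job())
E
```

```text
the job is handed in; nothing more can be done
25.8833 None
```

The valve hangs by its eye in the scale's hook, the record button was fully pressed (twice, the first press peaking at about 31 N), and the job was handed in at 25.9 s; the verdict was not shown to me.

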